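# Open the bench dust extractor's filter pot

## Task

Open the filter pot of the jeweller's dust extractor: first pull the yellow safety catch fully out, then press the cover down by its orange grip, twist it a quarter turn anticlockwise so that it comes free of its lugs, and lift it off. Lay the cover gently in the blue-lined wooden tray, flat with its grip up, and leave it there; leave the catch pulled out and do not knock over or shove the other things on the bench.

Things in the scene. Friction and masses are not known exactly. Their poses are not given: they have to be found in the camera images.
- extractor: The dust extractor's grey stand, fixed: foot 200 x 160 mm, and behind it (+x) a grey blower box 85 x 170 mm, 115 mm high, 105 to 190 mm from the origin. Origin: on the bench straight below the middle of the pot's mouth; -x is its front, towards which the pot leans.
- pot: The extractor's blue round filter pot, fixed, 142 mm across outside. Origin: on its axis, level with the locked cover's underside, 130 mm above the bench. z: pot's axis, out of the mouth, leaning 30 degrees from vertical. x: through the middle of one of the two steel claws that hold the cover's lugs; the other is at -x. Rim and claws end at z = 16 mm.
- claw (a point): Middle of the top of one claw. A notch under each claw holds a lug: the cover turns only while pressed in by 8 mm or more. Anticlockwise seen from above (positive about the pot's z) is free, clockwise is stopped. Between 50 and 130 degrees of turn the lugs are clear of the claws; when let go there the spring lifts the cover some 5 to 9 mm and it can be drawn out along the pot's z.
- pot_floor (a point): Centre of the pot's inner floor, 11 mm below the locked cover's underside: the cover bottoms there when pressed in 11 mm. A white plunger in the middle, spring-loaded, pushes the cover up: about 5.5 N when locked, 9.5 N when pressed in 9 mm.
- catch (a joint): Sliding safety catch on the pot's rim: 0 = in (a steel bolt bars the lug's way, so the cover cannot be twisted free), 0.022 m = fully out, its end stop. It starts 0 to 2 mm out, slides straight outwards along the pot's radius at 50 degrees anticlockwise from the pot's x (about its z), takes about 3 N and stays where it is left.
- catch_tab (a point): Middle of the top of the yellow tab that moves the catch. The tab is 14 mm thick (along the sliding direction), 30 mm wide, and stands up parallel to the pot's z to 58 mm above the pot's origin plane (42 mm clear above the rim); with the catch in, its middle is 99 mm from the pot's axis. Axes: x is the outward sliding direction, z is parallel to the pot's z.
- cover: The loose bayonet cover, 0.20 to 0.33 kg: a black disc 100 mm in diameter and 18 mm thick with two steel lugs (20 mm wide, 10 mm high, reaching 62 mm from the centre) at its +x and -x, and an orange grip bar on top. Origin: centre of the disc's underside; z: out of its top, x: along the grip bar and through the lugs. Locked in the pot it has the pot's pose.
- cover_grip (a point): Middle of the top of the orange grip bar, 54 mm above the cover's underside. The bar is 80 mm long (cover's x), 14 mm thick (cover's y) and rises 36 mm above the disc. Axes as the cover's.
- tray: Fixed square wooden tray with blue felt floor, 176 mm outside, 164 mm inside, walls 6 mm thick and 18 mm high. Origin: centre of its underside on the bench; the felt's top, on which the cover rests, is 6 mm above it.
- bottle: Loose white bottle with black cap, 72 mm across, 165 mm tall; origin at the centre of its foot. To be left alone.
- can: Loose green can, 66 mm across, 115 mm tall; origin at the centre of its foot. To be left alone.
- bricks: Two stacked soldering bricks, in one piece, 120 x 100 x 55 mm; origin under the centre. To be left alone.
- mandrel: Ring mandrel lying down, 240 mm long along its x, 24 mm thick. To be left alone.
- pin_block: Wooden bench block 90 x 130 x 40 mm. To be left alone.
- mallet: Hammer lying down, 240 mm long along its x, 27 mm high. To be left alone.
- pliers: Pliers lying down, 150 mm long along their x, 18 mm high. To be left alone.
There are look-alikes about, which are no part of the job. What is meant by the cover is not turquoise, and is the smaller of those in its own colour.

How it is judged:
By the outcome, as a careful person would: the job done as asked, in the order asked, and still so for the second after the job is handed in, with the robot touching nothing.
It also fails if it takes over 61 s, if anything falls off the work surface, if the arm or the gripper's body presses on something with over 40 N, if the wrist force passes 120 N, or if a joint passes its speed limit or range.

## Robot

A 6-joint arm with a two-finger parallel gripper is mounted at the origin on the work surface. World frame = base frame: x ahead of the robot, y to its left, z up, the work surface at z = 0. Lengths are in mm, angles in rad, forces in N, time in s.
With the tool pointing down it reaches from about 275 to 1000 mm from the base axis. Payload 8.4 kg.
Tool frame: the origin (TCP) lies midway between the tips of the shut fingers; the grasp point (between the pads) lies 19 mm behind it; z points along the fingers, y is the line along which they close (so a half turn about z gives the same grasp; the last joint's range is limited). The gripper opens to 85 mm and grips with 20 to 120 N. Pads are 22 mm wide; open, the fingers measure 114 mm over their backs; the gripper's body (76 mm by 85 mm) begins 54 mm behind the grasp point. The pads swing forward as they close: fully open they stand 13 mm farther back than shut.
Start: joints at [1.257, 0.353, 1.633, -0, 1.155, -0.002], TCP at [191.731, 594.867, 231.281] pointing down, gripper open.
Joint ranges: [-2.63, 2.63], [-0.92, 2.1], [0.06, 2.66], [-1.3, 4.44], [0, 2.69], [-3.02, 3.02]. Speed limits (rad/s): [2.22, 2.22, 2.79, 3.14, 3.14, 3.14].

## Interface

Orientations are given as [roll, pitch, yaw] about the fixed x, y, z axes, in that order (R = Rz(yaw) Ry(pitch) Rx(roll)).
In Python, from rig import r gives the robot as it stands.
- The arm moves only by the shell command python3 -m inch 'ROWS' [OPENING] [FORCE]. ROWS is JSON, a list that holds one entry, the list of rows, each a list of 6 numbers: the shift along the tool's x, y, z scaled (see below), then the turn, a rotation vector about the tool's x, y, z scaled (see below). In form: [[[tx, ty, tz, wx, wy, wz], ...]]. A call has 1 to 8 rows; each row is the pose to reach, as a shift and turn from the pose commanded when the call began, along the tool's axes at that moment, turning the shorter way round; what a row does not reach only later rows make up. The controller multiplies each number of a shift by 20 cm and each number of a turn by pi rad. A row lasts 1/12 s, in which the tool goes at most 41.7 mm and 7.16 degrees, less where a joint would pass 70% of its speed; a pose out of reach is approached as far as the arm can. A call with a number of a shift or a turn outside -1 to 1 is refused whole. A call with a gripper value outside its range is refused whole. OPENING is the gripper's target within -1 to 1 (fully open at 1, half-way at 0, shut at -1), set as the call begins (- or left out, the last holds). The fingers move at their own pace and stop on an object; FORCE is the grip in N (left out, the last holds). Time passes only in rows, so rows that repeat a pose let the fingers close. It gives the time, the measured TCP pose, the force, the opening and the grip force at its end, in the units of the state.
- r.sense(): the state, without advancing time (a new reading comes with each control period).
- r.grab_frame(name): name is "scene" or "side" or "wrist"; returns the picture (400x640x3 uint8, red, green, blue); there is no depth.
- r.camera_info(name): a dict with "K" (3x3 intrinsics, pixels), "rvec" (rotation vector, rad) and "tvec" (3), from world to camera coordinates, as OpenCV has them; the wrist camera has in their place "mount" (4x4, takes a point from camera to tool coordinates, whose origin is the TCP and whose axes are the flange's). Camera axes: x right, y down, z forward; pixel columns grow to the right and rows downward; lengths in mm; the calibration is good to about 2 mm. A picture is of the moment at which its call begins: read the wrist's pose just before it. camera_info takes no time and is no camera call.
- r.sign_off(): hands the job in; it is judged then, once.
The state is a dict: "clock": time; "qpos": joint angles; "qvel": joint speeds; "joint_efforts": joint torques, N m; "eef_pos": TCP position; "tcp_rot": TCP orientation; "contact_force": force on the tool from outside, world axes, zero at the start; "wrist_torque": the same for the moment, N m; "opening": opening from 0.0 (shut) to 1.0 (fully open); "grasp_force": force on a finger pad.
Only numpy, scipy, OpenCV 4.12 (cv2) and the standard library are available. Lean on these libraries where they do the work, as an engineer would, in place of code of your own. Each camera call takes 0.05 s, during which the arm holds its last target. There are 200 camera calls.

## Working session

There is one attempt and no reset: what is moved stays moved. The work goes in short steps, Python scripts to look and compute and a shell command to move; the robot and the scene stay as the last step left them, time stands still between calls to the robot, and variables do not carry over. Pictures are saved under pics/ and viewed, at most 10 in all, crops included, and the job is handed in when it is done.

```bash
ls; mkdir -p pics; python3 - <<'E'
from rig import r
import cv2,numpy as np
a=r.grab_frame("scene");b=r.grab_frame("side")
cv2.imwrite("pics/scene.png",a[...,::-1]);cv2.imwrite("pics/side.png",b[...,::-1])
for n in("scene","side","wrist"):
  print(n,r.camera_info(n))
print(r.sense())
E
```

```text
pics
scene {'K': array([[466.41703374,   0.        , 320.46183492],
       [  0.        , 466.41703374, 204.61155963],
       [  0.        ,   0.        ,   1.        ]]), 'rvec': array([ 0.90743506,  2.45560579, -1.16335386]), 'tvec': array([ 299.84607991, -104.71249753, 2117.14839158])}
side {'K': array([[466.28917775,   0.        , 331.9602683 ],
       [  0.        , 466.28917775, 198.06444864],
       [  0.        ,   0.        ,   1.        ]]), 'rvec': array([ 2.12459151, -0.37773336,  0.2315141 ]), 'tvec': array([-405.98438728,  212.71412882, 1444.88214269])}
wrist {'K': array([[313.04614964,   0.        , 316.68219644],
       [  0.        , 313.04614964, 197.64632865],
       [  0.        ,   0.        ,   1.        ]]), 'mount': array([[ 1.63044990e-04, -9.56123943e-01, -2.92962419e-01,
         7.46281459e+01],
       [ 9.99999912e-01,  2.69432837e-04, -3.22792977e-04,
         8.95250659e-01],
       [ 3.87563789e-04, -2.92962341e-01,  9.56123902e-01,
        -1.42788542e+02],
       [ 0.00000000e+00,  0.00000000e+00,  0.00000000e+00,
         1.00000000e+00]])}
{'clock': 0.1, 'qpos': array([ 1.25661465e+00,  3.53574204e-01,  1.63404099e+00, -1.26498921e-05,
        1.15522410e+00, -2.41022904e-03]), 'qvel': array([ 0.00115272, -0.00269772, -0.00328026, -0.00136185, -0.00105352,
       -0.00217245]), 'joint_efforts': array([-1.25852705e-03, -6.06361628e+01, -3.42818820e+01, -6.54151131e-05,
        3.88270011e-03,  1.39514700e-05]), 'eef_pos': array([191.59448576, 594.46316163, 230.64772255]), 'tcp_rot': array([-3.14034598e+00,  8.56209605e-06,  2.82982632e+00]), 'contact_force': array([-0.31486347, -0.51180854,  0.56982679]), 'wrist_torque': array([-0.01552049,  0.01981432, -0.0003372 ]), 'grasp_force': 0.0, 'opening': 1.002699212527149}
```

View pics/scene.png

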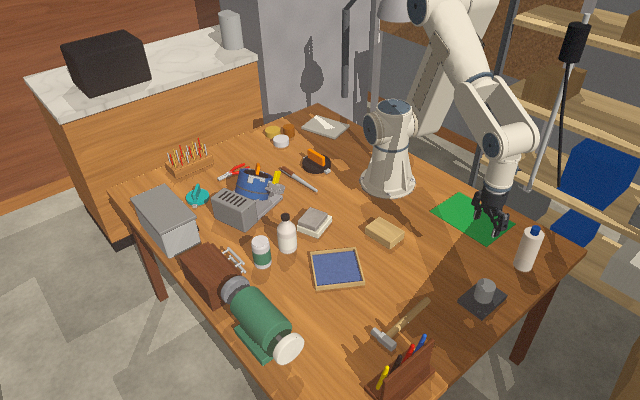

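View pics/side.png

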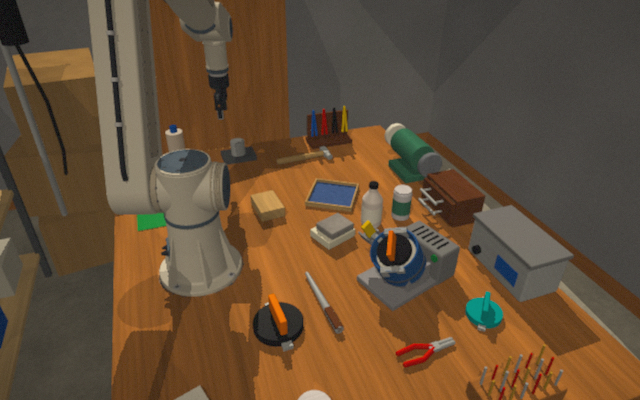

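The scene view shows the extractor at (255,195), the yellow tab at (276,180) and the tray at (336,268). In the side view they are at (395,255), (370,232) and (333,195).

Cover candidates (side px):
- Orange grip in the blue pot at (393,248): small and black.
- Larger loose black disc with orange bar at (278,322): decoy.
- Turquoise one at (485,312): decoy.

I choose the one in the pot and check it with a crop.

```bash
python3 - <<'E'
import cv2,numpy as np
a=cv2.imread("pics/scene.png");b=cv2.imread("pics/side.png")
c=np.hstack([cv2.resize(b[205:325,350:470],None,fx=3.3,fy=3.3,interpolation=cv2.INTER_CUBIC),cv2.resize(a[145:265,190:310],None,fx=3.3,fy=3.3,interpolation=cv2.INTER_CUBIC)])
print(c.shape);cv2.imwrite("pics/crop1.png",c)
E
cat > h.py <<'E'
import numpy as np,cv2
from scipy.spatial.transform import Rotation as Ro
from rig import r
def cam(n,st=None):
    i=r.camera_info(n);K=i["K"]
    if n=="wrist":
        st=st or r.sense();M=i["mount"];R=Ro.from_euler("xyz",st["tcp_rot"]).as_matrix()
        Rc=R@M[:3,:3];C=st["eef_pos"]+R@M[:3,3];return K,Rc,C
    Rw=cv2.Rodrigues(i["rvec"])[0];return K,Rw.T,-Rw.T@i["tvec"]
def ray(c,p):
    K,Rc,C=c;d=Rc@np.linalg.inv(K)@np.array([p[0],p[1],1.]);return C,d/np.linalg.norm(d)
def plane(c,p,z):
    C,d=ray(c,p);return C+d*(z-C[2])/d[2]
def tri(c1,p1,c2,p2):
    C1,d1=ray(c1,p1);C2,d2=ray(c2,p2)
    s=np.linalg.lstsq(np.c_[d1,-d2],C2-C1,rcond=None)[0]
    A=C1+s[0]*d1;B=C2+s[1]*d2;return (A+B)/2,np.linalg.norm(A-B)
def proj(c,X):
    K,Rc,C=c;v=K@(Rc.T@(np.asarray(X)-C));return v[:2]/v[2]
E
```

```text
(396, 792, 3)
```

View pics/crop1.png

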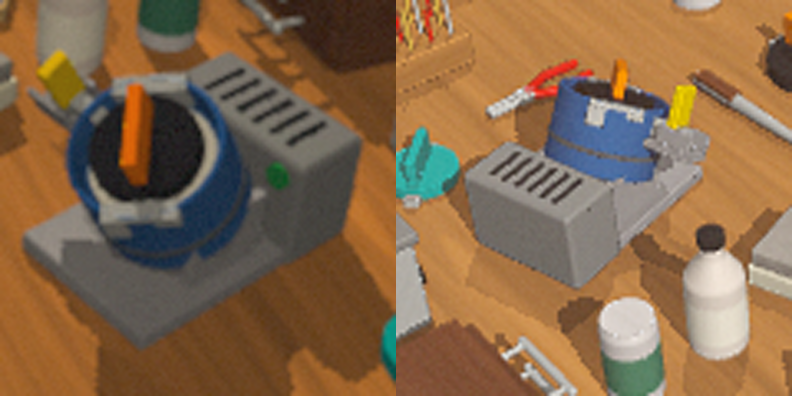

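The left crop (side) confirms the small black disc with the orange bar, locked in the blue pot. Its claws are at crop (145,212) and (150,80), and the yellow tab at (62,75). Now I measure.

```bash
cat > m.py <<'E'
from h import *
a=cv2.imread("pics/scene.png");b=cv2.imread("pics/side.png")
cs,cd=cam("scene"),cam("side")
S=lambda x,y:(350+x/3.3-.35,205+y/3.3-.35)
C=lambda x,y:(190+(x-396)/3.3-.35,145+y/3.3-.35)
np.set_printoptions(precision=1,suppress=True)
P={}
for n,c,p in [("side rear far",cd,S(228,52)),("side rear near",cd,S(360,132)),("side front near",cd,S(305,165)),("scene fr",cs,C(620,181)),("scene c2",cs,C(575,222)),("scene c3",cs,C(466,192)),("scene c4",cs,C(503,141))]:
    print(n,plane(c,p,115))
for n,p in [("foot",S(22,240)),("foot2",S(145,345))]: print(n,plane(cd,p,15))
def mask(im,lo,hi,box):
    m=cv2.inRange(cv2.cvtColor(im,cv2.COLOR_BGR2HSV),lo,hi);k=np.zeros_like(m);x0,y0,x1,y1=box;k[y0:y1,x0:x1]=m[y0:y1,x0:x1]
    n,l,s,ce=cv2.connectedComponentsWithStats(k);i=1+s[1:,4].argmax();print(s[i],ce[i]);return ce[i],(l==i).astype(np.uint8)
o=[mask(a,(5,170,140),(16,255,255),(240,150,280,190))[0],mask(b,(5,190,150),(15,255,255),(375,220,405,265))[0]]
y=[mask(a,(22,150,120),(32,255,255),(260,160,300,195))[0],mask(b,(22,120,100),(32,255,255),(352,212,385,245))[0]]
print("grip",tri(cs,o[0],cd,o[1]),"tab",tri(cs,y[0],cd,y[1]))
for im,c,box in((a,cs,(300,235,375,300)),(b,cd,(295,170,370,220))):
    t=mask(im,(105,80,50),(125,255,255),box)[1]
    q=cv2.minAreaRect(np.argwhere(t)[:,::-1].astype(np.float32));h=cv2.convexHull(np.argwhere(t)[:,::-1].astype(np.int32))
    ap=cv2.approxPolyDP(h,4,True)[:,0];print("tray",[plane(c,p,6)[:2] for p in ap])
# scene objects coarse
for n,p,z in [("bottle cap",(285,218),165),("can top",(261,240),115)]: print(n,plane(cs,p,z))
for n,p,z in [("bottle cap",(373,185),165),("can top",(402,189),115),("bricks",(335,226),55)]: print(n,plane(cd,p,z))
E
python3 m.py
```

```text
side rear far [ 671.4 -143.4  115. ]
side rear near [ 722.4 -290.4  115. ]
side front near [ 650.9 -313.5  115. ]
scene fr [ 585.7 -154.4  115. ]
scene c2 [ 668.1 -126.   115. ]
scene c3 [ 736.3 -259.2  115. ]
scene c4 [ 650.8 -317.   115. ]
foot [ 428.5 -220.3   15. ]
foot2 [ 475.3 -372.7   15. ]
[255 162   6  10  27] [257.  165.8]
[387 231   6  25 116] [389.6 242.9]
[272 171   9  13  81] [276.2 176.8]
[362 220  14  18 140] [368.  228.4]
grip (array([ 496.4, -278. ,  171.8]), np.float64(2.037175612651932)) tab (array([ 474.1, -179.5,  158.1]), np.float64(3.089559146699426))
[ 313  252   49   34 1268] [335.6 268.1]
tray [array([497.8, 350.4]), array([631. , 265.3]), array([551.8, 146.5]), array([424. , 230.1])]
[310 183  45  23 750] [332.5 193.5]
tray [array([629.5, 269.2]), array([561.9, 157.8]), array([435.5, 237.3]), array([501.2, 345.4])]
bottle cap [601.8  54.9 165. ]
can top [706.6  46.1 115. ]
bottle cap [587.1  25.9 165. ]
can top [709.9  41.6 115. ]
bricks [440.6  -8.6  55. ]
```

```bash
cat >> h.py <<'E'
np.set_printoptions(precision=3,suppress=True)
nrm=lambda v:np.asarray(v,float)/np.linalg.norm(v)
def potframe(O,yaw,phi):
    # phi: angle of pot x from X (uphill direction) about Z
    Y=np.array([-np.sin(yaw),np.cos(yaw),0]);Xh=np.array([np.cos(yaw),np.sin(yaw),0])
    Z=-.5*Xh+np.sqrt(.75)*np.array([0,0,1]);X=np.cross(Y,Z)
    return np.asarray(O,float),np.c_[np.cos(phi)*X+np.sin(phi)*Y,-np.sin(phi)*X+np.cos(phi)*Y,Z]
def tool(xdir,zdir):
    z=nrm(zdir);x=nrm(xdir-z*np.dot(xdir,z));return np.c_[x,np.cross(z,x),z]
def step(p,R,f=1.):
    st=r.sense();R0=Ro.from_euler("xyz",st["tcp_rot"]).as_matrix()
    d=R0.T@(np.asarray(p)-st["eef_pos"]);w=Ro.from_matrix(R0.T@R).as_rotvec()
    print("shift",d/200,"turn",w/np.pi,"| mm",np.linalg.norm(d).round(1),"deg",np.degrees(np.linalg.norm(w)).round(1),"rows",max(np.linalg.norm(d)/41.7,np.degrees(np.linalg.norm(w))/7.16).round(1))
E
cat > pot.py <<'E'
from h import *
O,P=potframe([518.5,-269.5,130.5],np.radians(18.4),np.radians(40))
a=np.radians(50);c=P@[np.cos(a),np.sin(a),0];Z=P[:,2]
RC=tool(np.cross(c,Z),-Z)   # tool x ; tool y = -c
E
python3 - <<'E'
from pot import *
cs,cd=cam("scene"),cam("side")
print(c,Z,P[:,0],RC)
S=lambda p:(p-np.array([350,205])+.35)*3.3
for n,v in [("claw+",[66,0,16]),("claw-",[-66,0,16]),("grip+",[40,0,54]),("grip-",[-40,0,54])]: print(n,S(proj(cd,O+P@np.array(v))))
print("tabtop",S(proj(cd,O+99*c+58*Z)))
step(O+99*c+100*Z,RC)
E
```

```text
[-0.316  0.949  0.   ] [-0.474 -0.158  0.866] [0.427 0.819 0.383] [[ 0.822  0.316  0.474]
 [ 0.273 -0.949  0.158]
 [ 0.5    0.    -0.866]]
claw+ [145.467  77.741]
claw- [138.835 214.299]
grip+ [131.995  81.106]
grip- [127.453 164.883]
tabtop [47.958 63.977]
shift [-2.386 -3.359  0.072] turn [-0.208  0.069  0.775] | mm 824.2 deg 145.0 rows 20.3
```

```bash
python3 -m inch '[[[-0.3,-0.42,0,-0.025,0.01,0.1],[-0.6,-0.84,0,-0.05,0.017,0.19],[-0.6,-0.84,0,-0.05,0.017,0.19],[-0.6,-0.84,0,-0.05,0.017,0.19],[-0.6,-0.84,0,-0.05,0.017,0.19],[-0.6,-0.84,0,-0.05,0.017,0.19]]]' 0 40; python3 - <<'E'
from pot import *
print(r.sense()["qpos"]);step(O+99*c+100*Z,RC)
E
```

```text
clock: 0.6
eef_pos: [253.9, 390.9, 229.7]
tcp_rot: [3.012, -0.094, 2.228]
contact_force: [-0.3, 0.9, -0.2]
opening: 0.5
grasp_force: 0.0
[0.954 0.022 2.063 0.065 0.907 0.266]
shift [-2.866 -1.008 -0.34 ] turn [-0.157  0.054  0.583] | mm 611.4 deg 109.1 rows 15.2
```

```bash
python3 -m inch '[[[-0.95,-0.33,-0.11,-0.05,0.018,0.19],[-0.95,-0.33,-0.11,-0.05,0.018,0.19],[-0.95,-0.33,-0.11,-0.05,0.018,0.19],[-0.95,-0.33,-0.11,-0.05,0.018,0.19],[-0.95,-0.33,-0.11,-0.05,0.018,0.19],[-0.95,-0.33,-0.11,-0.05,0.018,0.19]]]'; python3 - <<'E'
from pot import *
print(r.sense()["qpos"]);step(O+99*c+100*Z,RC)
E
```

```text
clock: 1.1
eef_pos: [319.1, 200.5, 225.3]
tcp_rot: [2.952, -0.252, 1.636]
contact_force: [-0.6, 0.2, -0.6]
opening: 0.501
grasp_force: 0.0
[ 0.403 -0.203  2.301  0.239  0.792  0.216]
shift [-1.942  0.553 -0.359] turn [-0.106  0.036  0.391] | mm 410.1 deg 73.2 rows 10.2
```

```bash
python3 -m inch '[[[-0.97,0.28,-0.18,-0.053,0.018,0.195],[-0.97,0.28,-0.18,-0.053,0.018,0.195],[-0.97,0.28,-0.18,-0.053,0.018,0.195],[-0.97,0.28,-0.18,-0.053,0.018,0.195],[-0.97,0.28,-0.18,-0.053,0.018,0.195],[-0.97,0.28,-0.18,-0.053,0.018,0.195]]]'; python3 - <<'E'
from pot import *
print(r.sense()["qpos"]);step(O+99*c+100*Z,RC)
E
```

```text
clock: 1.6
eef_pos: [383.4, 8.3, 222.6]
tcp_rot: [2.992, -0.417, 1.014]
contact_force: [0.5, 0.1, 1.0]
opening: 0.504
grasp_force: 0.0
[-0.301 -0.179  2.332  0.514  0.792 -0.042]
shift [-0.65   0.797 -0.141] turn [-0.054  0.018  0.198] | mm 207.6 deg 37.1 rows 5.2
```

```bash
python3 -m inch '[[[-0.65,0.8,-0.14,-0.054,0.018,0.198],[-0.65,0.8,-0.14,-0.054,0.018,0.198],[-0.65,0.8,-0.14,-0.054,0.018,0.198],[-0.65,0.8,-0.14,-0.054,0.018,0.198],[-0.65,0.8,-0.14,-0.054,0.018,0.198],[-0.65,0.8,-0.14,-0.054,0.018,0.198],[-0.65,0.8,-0.14,-0.054,0.018,0.198]]]'; python3 - <<'E'
from pot import *
st=r.sense();print(st["qpos"],st["eef_pos"]);step(O+99*c+100*Z,RC)
w=r.grab_frame("wrist")[...,::-1].copy();cv2.imwrite("pics/w1.png",w)
k=cam("wrist",st)
for v in [O+99*c+58*Z,O+99*c+58*Z+15*RC[:,0],O+99*c+58*Z-15*RC[:,0],O+54*Z,O+P@[40,0,54],O+P@[-40,0,54],O+P@[66,0,16]]:
    p=proj(k,v);print(p);cv2.circle(w,tuple(int(x) for x in p),3,(255,0,255),1)
cv2.imwrite("pics/w1a.png",w)
E
```

```text
clock: 2.18
eef_pos: [440.9, -189.6, 216.2]
tcp_rot: [-3.14, -0.523, 0.325]
contact_force: [-0.6, 0.4, -0.0]
opening: 0.498
grasp_force: 0.0
[-0.724  0.028  2.201  0.682  0.759  0.052] [ 440.85  -189.573  216.214]
shift [-0.005  0.007 -0.008] turn [-0.001  0.     0.001] | mm 2.2 deg 0.3 rows 0.1
[320.029 228.14 ]
[320.191 205.549]
[319.874 249.744]
[474.31 226.42]
[439.88  179.788]
[505.807 269.079]
[399.714 139.656]
```

View pics/w1a.png

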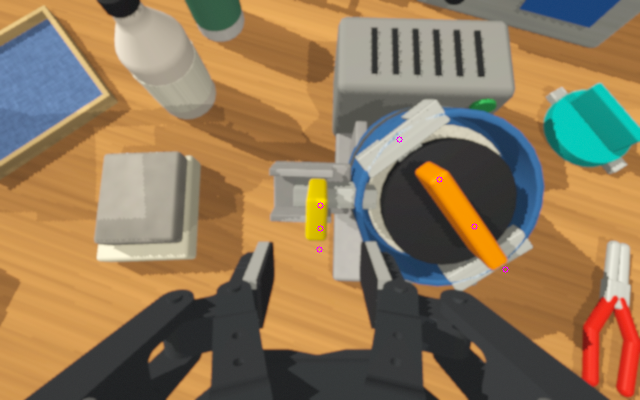

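The wrist view shows the tab at about (317,210) and the orange bar from (428,168) to (497,262). The model matches to within about 10 px. I zoom in to separate the top faces from the side faces.

```bash
python3 - <<'E'
from pot import *
w=cv2.imread("pics/w1.png")
c=cv2.resize(w[95:295,290:550],None,fx=3,fy=3,interpolation=cv2.INTER_CUBIC);cv2.imwrite("pics/w1c.png",c)
E
```

```text
(no output)
```

View pics/w1c.png

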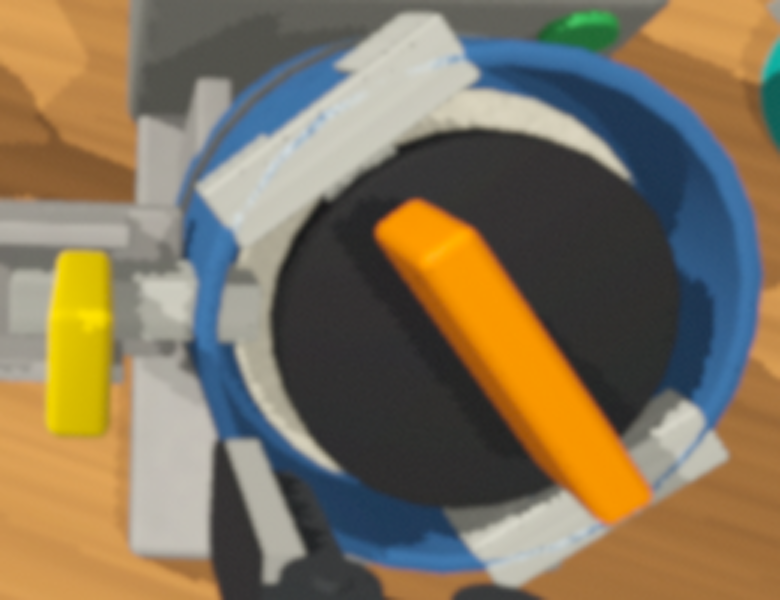

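```bash
python3 - <<'E'
from pot import *
st=r.sense();k=cam("wrist",st)
g=plane(k,(470,220.7),130+54*Z[2]);t=plane(k,(316.2,219),130+58*Z[2])
print("grip",g,"O",g-54*Z,"tab",t,"O",t-58*Z-99*c)
g1=plane(k,(290+451/3,95+247/3),130+54*Z[2]+.383*40);g2=plane(k,(290+629/3,95+507/3),130+54*Z[2]-.383*40)
print(g1-g2,np.linalg.norm(g1-g2),nrm(g1-g2),P[:,0])
E
```

```text
grip [ 495.591 -273.105  176.765] O [ 521.211 -264.582  130.   ] tab [ 464.042 -178.981  180.229] O [ 522.809 -263.766  130.   ]
[33.651 61.328 30.64 ] 76.36982243236957 [0.441 0.803 0.401] [0.427 0.819 0.383]
```

```bash
sed -i 's/518.5,-269.5,130.5/521.8,-264.3,130/' pot.py; python3 - <<'E'
from pot import *
step(O+100*c+30*Z,RC)
E
```

```text
shift [ 0.015 -0.008  0.356] turn [-0.002  0.     0.002] | mm 71.3 deg 0.5 rows 1.7
```

```bash
python3 -m inch '[[[0.015,-0.008,0.06,0,0,0],[0.015,-0.008,0.12,0,0,0],[0.015,-0.008,0.18,0,0,0],[0.015,-0.008,0.24,0,0,0],[0.015,-0.008,0.29,0,0,0],[0.015,-0.008,0.33,0,0,0],[0.015,-0.008,0.356,0,0,0],[0.015,-0.008,0.356,0,0,0]]]'; python3 -m inch '[[[0,0,0,0,0,0],[0,0,0,0,0,0],[0,0,0,0,0,0],[0,0,0,0,0,0],[0,0,0,0,0,0],[0,0,0,0,0,0],[0,0,0,0,0,0],[0,0,0,0,0,0]]]' -1 40;  python3 - <<'E'
from pot import *
step(O+100*c+30*Z,RC)
E
```

```text
clock: 2.9
eef_pos: [476.3, -173.4, 155.8]
tcp_rot: [-3.14, -0.523, 0.329]
contact_force: [-0.2, -0.1, 0.9]
opening: 0.501
grasp_force: 0.0
clock: 3.57
eef_pos: [476.5, -174.8, 157.1]
tcp_rot: [3.141, -0.524, 0.328]
contact_force: [-4.4, -0.6, 6.4]
opening: 0.156
grasp_force: 40.1
shift [-0.004 -0.004  0.004] turn [-0.001 -0.     0.002] | mm 1.4 deg 0.4 rows 0.1
```

```bash
python3 -m inch '[[[0,-0.02,0,0,0,0],[0,-0.035,0,0,0,0],[0,-0.05,0,0,0,0],[0,-0.065,0,0,0,0],[0,-0.08,0,0,0,0],[0,-0.09,0,0,0,0],[0,-0.1,0,0,0,0],[0,-0.1,0,0,0,0]]]'; python3 -m inch '[[[0,-0.005,0,0,0,0],[0,-0.01,0,0,0,0],[0,-0.015,0,0,0,0],[0,-0.02,0,0,0,0],[0,-0.025,0,0,0,0],[0,-0.025,0,0,0,0]]]'
```

```text
clock: 4.23
eef_pos: [470.9, -156.5, 157.1]
tcp_rot: [3.138, -0.524, 0.329]
contact_force: [6.5, -5.4, 0.7]
opening: 0.156
grasp_force: 39.6
clock: 4.73
eef_pos: [470.9, -156.4, 157.3]
tcp_rot: [3.129, -0.524, 0.329]
contact_force: [12.1, -24.6, -13.8]
opening: 0.161
grasp_force: 39.1
```

```bash
python3 -m inch '[[[0,0.01,0,0,0,0],[0,0.022,0,0,0,0],[0,0.022,0,0,0,0]]]'; python3 -m inch '[[[0,0,0,0,0,0],[0,0,0,0,0,0],[0,0,0,0,0,0],[0,0,0,0,0,0]]]' 0; python3 -m inch '[[[0,0,-0.06,0,0,0],[0,0,-0.15,0,0,0],[0,0,-0.25,0,0,0],[0,0,-0.35,0,0,0],[0,0,-0.45,0,0,0],[0,0,-0.45,0,0,0],[0,0,-0.45,0,0,0]]]'; python3 - <<'E'
from pot import *
st=r.sense();w=r.grab_frame("wrist")[...,::-1].copy();cv2.imwrite("pics/w2.png",w);k=cam("wrist",st)
cv2.imwrite("pics/w2c.png",cv2.resize(w[125:295,260:520],None,fx=3,fy=3,interpolation=cv2.INTER_CUBIC))
for v in [O+99*c+58*Z,O+121*c+58*Z,O+54*Z]:print((proj(k,v)-[260,125])*3)
RG=tool(P[:,0],-Z);print(RG,st["qpos"])
step(O+100*Z,RG)
E
```

```text
clock: 4.98
eef_pos: [470.9, -156.5, 157.1]
tcp_rot: [3.139, -0.524, 0.328]
contact_force: [6.1, -7.0, 2.0]
opening: 0.162
grasp_force: 41.5
clock: 5.32
eef_pos: [468.9, -153.9, 156.0]
tcp_rot: [-3.14, -0.522, 0.329]
contact_force: [0.4, -0.4, 0.1]
opening: 0.497
grasp_force: 0.0
clock: 5.9
eef_pos: [427.1, -169.5, 235.1]
tcp_rot: [3.14, -0.524, 0.329]
contact_force: [-0.6, -0.9, -0.4]
opening: 0.505
grasp_force: 0.0
[262.71  271.907]
[168.216 271.195]
[679.041 269.201]
[[ 0.427  0.77   0.474]
 [ 0.819 -0.551  0.158]
 [ 0.383  0.321 -0.866]] [-0.708 -0.045  2.223  0.65   0.79   0.108]
shift [-0.005  0.602  0.099] turn [-0.001 -0.    -0.22 ] | mm 121.9 deg 39.6 rows 5.5
```

View pics/w2c.png

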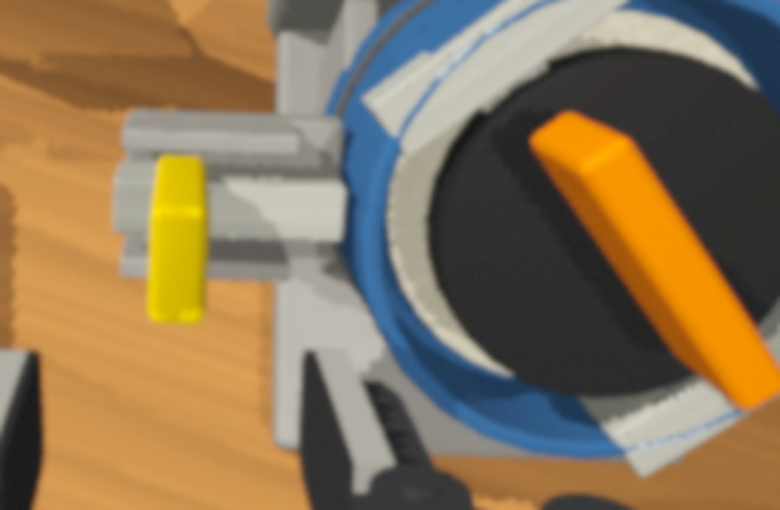

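The tab now stands about 120–121 mm from the axis, and the pull met a hard stop, so the catch is fully out. Next I move over the grip.

```bash
python3 -m inch '[[[0,0.15,0.02,0,0,-0.04],[0,0.3,0.05,0,0,-0.08],[0,0.45,0.08,0,0,-0.12],[-0.005,0.602,0.1,0,0,-0.16],[-0.005,0.602,0.1,0,0,-0.2],[-0.005,0.602,0.1,0,0,-0.22],[-0.005,0.602,0.1,0,0,-0.22]]]'; python3 - <<'E'
from pot import *
st=r.sense();w=r.grab_frame("wrist")[...,::-1].copy();cv2.imwrite("pics/w3.png",w);k=cam("wrist",st)
RG=tool(P[:,0],-Z);step(O+26*Z,RG);print(st["qpos"])
m=cv2.inRange(cv2.cvtColor(w,cv2.COLOR_BGR2HSV),(5,200,235),(18,255,255));n,l,s,ce=cv2.connectedComponentsWithStats(m);i=1+s[1:,4].argmax();print(s[i],ce[i]);print(cv2.minAreaRect(np.argwhere(l==i)[:,::-1].astype(np.float32)))
for v in ([0,0,54],[40,0,54],[-40,0,54]):print(proj(k,O+P@v))
E
```

```text
clock: 6.53
eef_pos: [474.5, -279.9, 214.6]
tcp_rot: [2.792, -0.396, 1.093]
contact_force: [-0.4, 0.5, 0.9]
opening: 0.499
grasp_force: 0.0
shift [-0.     0.006  0.362] turn [-0.002 -0.001 -0.001] | mm 72.4 deg 0.4 rows 1.7
[-0.824  0.173  2.038  0.67   0.826 -0.713]
[309 220  18  63 928] [316.995 252.343]
((317.30999755859375, 251.01068115234375), (16.679744720458984, 62.23887252807617), 1.9749338626861572)
[318.321 224.463]
[318.515 162.647]
[318.148 279.521]
```

```bash
python3 -m inch '[[[0,0.006,0.06,0,0,0],[0,0.006,0.12,0,0,0],[0,0.006,0.18,0,0,0],[0,0.006,0.24,0,0,0],[0,0.006,0.29,0,0,0],[0,0.006,0.33,0,0,0],[0,0.006,0.362,0,0,0],[0,0.006,0.362,0,0,0]]]'; python3 -m inch '[[[0,0,0,0,0,0],[0,0,0,0,0,0],[0,0,0,0,0,0],[0,0,0,0,0,0],[0,0,0,0,0,0],[0,0,0,0,0,0],[0,0,0,0,0,0],[0,0,0,0,0,0]]]' -1 90;  python3 - <<'E'
from pot import *
st=r.sense();print("pot coords",P.T@(st["eef_pos"]-O),P.T@st["contact_force"])
E
```

```text
clock: 7.25
eef_pos: [509.9, -268.6, 153.0]
tcp_rot: [2.791, -0.396, 1.091]
contact_force: [-0.3, 0.9, 0.4]
opening: 0.502
grasp_force: 0.0
clock: 7.92
eef_pos: [509.9, -269.5, 154.6]
tcp_rot: [2.789, -0.395, 1.091]
contact_force: [-2.3, -0.3, 1.8]
opening: 0.147
grasp_force: 88.1
pot coords [ 0.038 -1.57  27.767] [-0.553  0.995  2.735]
```

```bash
python3 -m inch '[[[0,0,0.01,0,0,0],[0,0,0.02,0,0,0],[0,0,0.03,0,0,0],[0,0,0.04,0,0,0],[0,0,0.05,0,0,0],[0,0,0.055,0,0,0],[0,0,0.055,0,0,0],[0,0,0.055,0,0,0]]]';  python3 - <<'E'
from pot import *
st=r.sense();print("pot coords",P.T@(st["eef_pos"]-O),P.T@st["contact_force"])
E
```

```text
clock: 8.58
eef_pos: [514.6, -267.8, 145.5]
tcp_rot: [2.789, -0.395, 1.091]
contact_force: [-17.5, -0.8, 18.5]
opening: 0.149
grasp_force: 91.3
pot coords [ 0.014 -1.373 17.436] [-1.061  7.07  24.426]
```

```bash
python3 -m inch '[[[0,0,-0.005,0,0,0],[0,0,-0.005,0,0,-0.02],[0,0,-0.005,0,0,-0.04],[0,0,-0.005,0,0,-0.06],[0,0,-0.005,0,0,-0.08],[0,0,-0.005,0,0,-0.1],[0,0,-0.005,0,0,-0.12],[0,0,-0.005,0,0,-0.12]]]';  python3 - <<'E'
from pot import *
st=r.sense();print("pot coords",P.T@(st["eef_pos"]-O),P.T@st["contact_force"],P.T@st["wrist_torque"],st["qpos"][5])
R=P.T@Ro.from_euler("xyz",st["tcp_rot"]).as_matrix();print(np.degrees(np.arctan2(R[1,0],R[0,0])))
E
```

```text
clock: 9.25
eef_pos: [514.6, -268.5, 145.7]
tcp_rot: [2.672, -0.24, 1.458]
contact_force: [-4.1, -3.7, 4.3]
opening: 0.147
grasp_force: 88.8
pot coords [-0.51  -1.814 17.645] [-3.125 -0.297  6.26 ] [0.142 0.738 0.012] -1.1773295573049374
21.78095141839376
```

```bash
python3 -m inch '[[[0,0,0,0,0,-0.025],[0,0,0,0,0,-0.05],[0,0,0,0,0,-0.075],[0,0,0,0,0,-0.1],[0,0,0,0,0,-0.125],[0,0,0,0,0,-0.15],[0,0,0,0,0,-0.175],[0,0,0,0,0,-0.19]]]';  python3 -m inch '[[[0,0,0,0,0,-0.025],[0,0,0,0,0,-0.05],[0,0,0,0,0,-0.075],[0,0,0,0,0,-0.1],[0,0,0,0,0,-0.125],[0,0,0,0,0,-0.15],[0,0,0,0,0,-0.175],[0,0,0,0,0,-0.19]]]';  python3 - <<'E'
from pot import *
st=r.sense();print("pot coords",P.T@(st["eef_pos"]-O),P.T@st["contact_force"],P.T@st["wrist_torque"],st["qpos"])
R=P.T@Ro.from_euler("xyz",st["tcp_rot"]).as_matrix();print(np.degrees(np.arctan2(R[1,0],R[0,0])))
E
```

```text
clock: 9.92
eef_pos: [514.0, -267.9, 145.2]
tcp_rot: [2.621, 0.049, 1.985]
contact_force: [-7.0, -1.7, 5.2]
opening: 0.147
grasp_force: 88.8
clock: 10.58
eef_pos: [512.5, -267.8, 144.2]
tcp_rot: [2.726, 0.323, 2.525]
contact_force: [-17.3, -4.4, 3.1]
opening: 0.148
grasp_force: 90.1
pot coords [-1.405  0.675 17.278] [-9.793  9.885 11.636] [ 1.653  2.223 -0.616] [-0.747  0.309  2.056  0.783  0.669 -2.371]
90.13989966498765
```

```bash
python3 -m inch '[[[0,0,-0.02,0,0,0],[0,0,-0.04,0,0,0],[0,0,-0.06,0,0,0],[0,0,-0.08,0,0,0],[0,0,-0.1,0,0,0],[0,0,-0.12,0,0,0],[0,0,-0.14,0,0,0],[0,0,-0.14,0,0,0]]]';  python3 - <<'E'
from pot import *
st=r.sense();print("pot coords",P.T@(st["eef_pos"]-O),P.T@st["contact_force"],P.T@st["wrist_torque"],st["qpos"])
E
```

```text
clock: 11.25
eef_pos: [501.7, -272.2, 170.9]
tcp_rot: [2.722, 0.325, 2.52]
contact_force: [1.9, -0.3, -2.5]
opening: 0.143
grasp_force: 88.9
pot coords [ 0.606 -2.051 46.195] [-0.363 -0.829 -2.98 ] [0.34  0.362 0.004] [-0.771  0.258  2.05   0.742  0.722 -2.332]
```

```bash
python3 -m inch '[[[0,0,-0.1,0,0,0],[0,0,-0.2,0,0,0],[0,0,-0.3,0,0,0],[0,0,-0.4,0,0,0],[0,0,-0.5,0,0,0],[0,0,-0.6,0,0,0],[0,0,-0.6,0,0,0],[0,0,-0.6,0,0,0]]]';  python3 - <<'E'
from pot import *
st=r.sense();print(st["qpos"])
cv2.imwrite("pics/sd.png",np.vstack([r.grab_frame("side")[60:360,250:570],np.zeros((0,320,3),np.uint8)])[...,::-1])
a=np.radians(147);step([529,250,290],tool(np.array([np.cos(a),np.sin(a),0]),[0,0,-1]))
E
```

```text
clock: 11.92
eef_pos: [445.5, -292.5, 275.6]
tcp_rot: [2.723, 0.328, 2.52]
contact_force: [-0.3, -0.5, -3.1]
opening: 0.145
grasp_force: 89.2
[-0.891  0.074  1.998  0.609  0.965 -2.238]
shift [1.145 2.426 0.566] turn [0.13  0.105 0.008] | mm 548.4 deg 30.1 rows 13.2
```

View pics/sd.png

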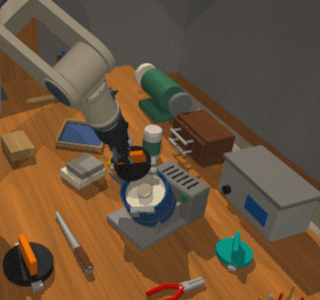

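The view shows the cover held at (135,158) above the now empty pot. I carry it to the tray.

```bash
python3 -m inch '[[[0.04,0.08,0.0,0.0,0,0],[0.1,0.21,0.03,0.01,0.01,0],[0.16,0.34,0.06,0.02,0.015,0],[0.22,0.47,0.09,0.03,0.02,0],[0.28,0.6,0.12,0.04,0.03,0],[0.34,0.73,0.14,0.043,0.035,0],[0.38,0.81,0.16,0.043,0.035,0],[0.38,0.81,0.16,0.043,0.035,0]]]';  python3 - <<'E'
from pot import *
st=r.sense();print(st["qpos"])
a=np.radians(147);step([529,250,290],tool(np.array([np.cos(a),np.sin(a),0]),[0,0,-1]))
E
```

```text
clock: 12.63
eef_pos: [470.3, -107.8, 283.4]
tcp_rot: [2.867, 0.218, 2.563]
contact_force: [0.4, -0.8, -3.6]
opening: 0.151
grasp_force: 88.9
[-0.391 -0.068  2.06   0.293  0.906 -1.567]
shift [0.707 1.648 0.266] turn [0.087 0.069 0.009] | mm 362.6 deg 20.0 rows 8.7
```

```bash
python3 -m inch '[[[0.06,0.14,0.02,0.0,0,0],[0.12,0.28,0.05,0.01,0.01,0],[0.18,0.42,0.07,0.02,0.015,0],[0.24,0.56,0.09,0.03,0.02,0],[0.3,0.7,0.11,0.04,0.03,0],[0.36,0.83,0.13,0.044,0.035,0.005],[0.36,0.83,0.13,0.044,0.035,0.005],[0.36,0.83,0.13,0.044,0.035,0.005]]]';  python3 - <<'E'
from pot import *
st=r.sense();print(st["qpos"])
a=np.radians(147);step([529,250,290],tool(np.array([np.cos(a),np.sin(a),0]),[0,0,-1]))
E
```

```text
clock: 13.3
eef_pos: [499.5, 70.4, 286.5]
tcp_rot: [3.009, 0.108, 2.57]
contact_force: [-0.2, -0.4, -3.4]
opening: 0.144
grasp_force: 89.5
[ 0.113  0.018  1.933  0.041  1.024 -0.912]
shift [0.358 0.835 0.055] turn [0.042 0.034 0.004] | mm 182.1 deg 9.8 rows 4.4
```

```bash
python3 -m inch '[[[0.06,0.14,0.01,0.0,0,0],[0.12,0.28,0.02,0.01,0.01,0],[0.18,0.42,0.03,0.02,0.015,0],[0.24,0.56,0.04,0.03,0.02,0],[0.3,0.7,0.05,0.04,0.03,0],[0.358,0.83,0.055,0.042,0.034,0.004],[0.358,0.835,0.055,0.042,0.034,0.004],[0.358,0.835,0.055,0.042,0.034,0.004]]]';  python3 - <<'E'
from pot import *
st=r.sense();print(st["qpos"])
w=r.grab_frame("wrist")[...,::-1];s=r.grab_frame("side")[...,::-1]
c2=np.hstack([w[::1],cv2.resize(s[110:240,280:420],None,fx=3,fy=3)[:390].copy() if 0 else np.zeros((400,0,3),np.uint8)])
s3=cv2.resize(s[90:250,260:420],(400,400),interpolation=cv2.INTER_CUBIC)
cv2.imwrite("pics/w4.png",np.hstack([w[:,100:500],s3]))
k=cam("wrist",st)
for v in ([497.8,350.4,6],[631,267,6],[557,152,6],[430,234,6]):print(proj(k,v)-[100,0])
a=np.radians(147);step([529,250,44],tool(np.array([np.cos(a),np.sin(a),0]),[0,0,-1]))
E
```

```text
clock: 13.97
eef_pos: [529.7, 248.3, 289.9]
tcp_rot: [3.141, 0.001, 2.563]
contact_force: [-0.1, -0.2, -3.6]
opening: 0.148
grasp_force: 89.8
[ 0.436  0.24   1.656 -0.001  1.245 -0.556]
[268.449  95.166]
[265.264 209.721]
[170.521 210.364]
[164.846 100.756]
shift [0.012 0.013 1.232] turn [ 0.     0.001 -0.002] | mm 246.3 deg 0.3 rows 5.9
```

View pics/w4.png

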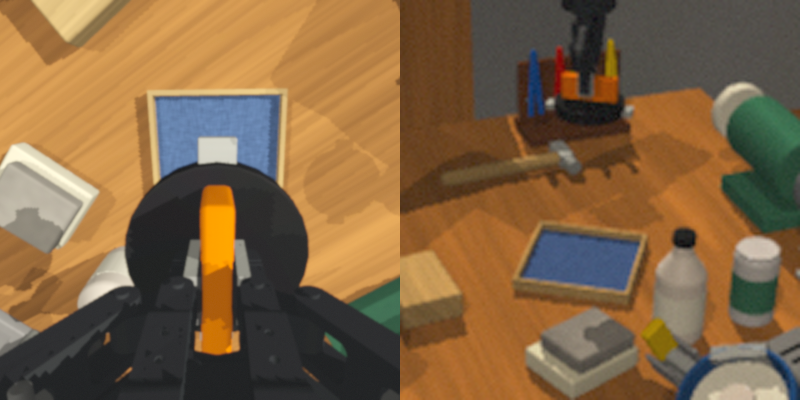

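The wrist view (left) shows the tray interior centred at x≈217 with its top edge at y≈95, as predicted, and the cover held level at (217,240). I lower it.

```bash
python3 -m inch '[[[0.01,0.013,0.08,0,0,0],[0.01,0.013,0.2,0,0,0],[0.01,0.013,0.35,0,0,0],[0.01,0.013,0.5,0,0,0],[0.01,0.013,0.65,0,0,0],[0.01,0.013,0.8,0,0,0],[0.01,0.013,0.92,0,0,0],[0.01,0.013,1.0,0,0,0]]]'; python3 -m inch '[[[0,0,0.05,0,0,0],[0,0,0.1,0,0,0],[0,0,0.14,0,0,0],[0,0,0.17,0,0,0],[0,0,0.2,0,0,0],[0,0,0.22,0,0,0],[0,0,0.23,0,0,0],[0,0,0.23,0,0,0]]]'; python3 -m inch '[[[0,0,0.008,0,0,0],[0,0,0.016,0,0,0],[0,0,0.024,0,0,0],[0,0,0.032,0,0,0],[0,0,0.036,0,0,0],[0,0,0.04,0,0,0],[0,0,0.04,0,0,0]]]'
```

```text
clock: 14.73
eef_pos: [528.5, 248.8, 88.9]
tcp_rot: [-3.141, 0.001, 2.56]
contact_force: [-0.5, 0.1, -4.1]
opening: 0.148
grasp_force: 90.0
clock: 15.4
eef_pos: [530.0, 251.2, 45.1]
tcp_rot: [3.14, 0.002, 2.561]
contact_force: [0.7, -0.0, -3.5]
opening: 0.145
grasp_force: 90.0
clock: 15.98
eef_pos: [530.0, 251.2, 37.1]
tcp_rot: [3.14, 0.002, 2.561]
contact_force: [0.1, 0.7, -2.4]
opening: 0.144
grasp_force: 90.0
```

Inching down until contact shows.

```bash
python3 -m inch '[[[0,0,0.003,0,0,0],[0,0,0.006,0,0,0],[0,0,0.009,0,0,0],[0,0,0.012,0,0,0],[0,0,0.012,0,0,0],[0,0,0.012,0,0,0]]]'; python3 -m inch '[[[0,0,0.003,0,0,0],[0,0,0.006,0,0,0],[0,0,0.006,0,0,0],[0,0,0.006,0,0,0]]]'
```

```text
clock: 16.48
eef_pos: [530.0, 251.2, 34.8]
tcp_rot: [3.14, 0.002, 2.561]
contact_force: [0.7, -0.7, -3.8]
opening: 0.145
grasp_force: 90.0
clock: 16.82
eef_pos: [530.1, 251.2, 33.6]
tcp_rot: [3.14, 0.002, 2.561]
contact_force: [-0.9, -0.1, -2.7]
opening: 0.145
grasp_force: 90.0
```

```bash
python3 -m inch '[[[0,0,0.003,0,0,0],[0,0,0.006,0,0,0],[0,0,0.006,0,0,0],[0,0,0.006,0,0,0]]]'; python3 -m inch '[[[0,0,0.003,0,0,0],[0,0,0.006,0,0,0],[0,0,0.006,0,0,0],[0,0,0.006,0,0,0]]]'
```

```text
clock: 17.15
eef_pos: [530.4, 251.2, 32.9]
tcp_rot: [3.14, 0.003, 2.561]
contact_force: [0.0, -2.0, 4.1]
opening: 0.146
grasp_force: 91.1
clock: 17.48
eef_pos: [530.6, 251.1, 32.6]
tcp_rot: [3.139, 0.003, 2.561]
contact_force: [-1.0, -4.5, 15.2]
opening: 0.143
grasp_force: 92.6
```

```bash
python3 -m inch '[[[0,0,-0.005,0,0,0],[0,0,-0.006,0,0,0],[0,0,-0.006,0,0,0]]]'; python3 -m inch '[[[0,0,0,0,0,0],[0,0,0,0,0,0],[0,0,0,0,0,0],[0,0,0,0,0,0],[0,0,0,0,0,0],[0,0,0,0,0,0]]]' 0; python3 -m inch '[[[0,0,-0.04,0,0,0],[0,0,-0.1,0,0,0],[0,0,-0.2,0,0,0],[0,0,-0.35,0,0,0],[0,0,-0.5,0,0,0],[0,0,-0.65,0,0,0],[0,0,-0.8,0,0,0],[0,0,-0.8,0,0,0]]]'; python3 - <<'E'
from pot import *
w=r.grab_frame("wrist")[...,::-1];s=r.grab_frame("side")[...,::-1]
cv2.imwrite("pics/fin.png",np.hstack([w[:,100:500],cv2.resize(s[130:330,280:480],(400,400),interpolation=cv2.INTER_CUBIC)]))
E
```

```text
clock: 17.73
eef_pos: [530.5, 251.2, 32.8]
tcp_rot: [3.139, 0.003, 2.561]
contact_force: [0.2, -2.4, 6.0]
opening: 0.144
grasp_force: 91.3
clock: 18.23
eef_pos: [530.0, 251.2, 32.3]
tcp_rot: [3.14, 0.002, 2.561]
contact_force: [-0.3, 0.8, -0.3]
opening: 0.505
grasp_force: 0.0
clock: 18.9
eef_pos: [532.7, 252.7, 200.0]
tcp_rot: [3.131, 0.008, 2.561]
contact_force: [1.5, 1.4, 1.1]
opening: 0.501
grasp_force: 0.0
```

View pics/fin.png

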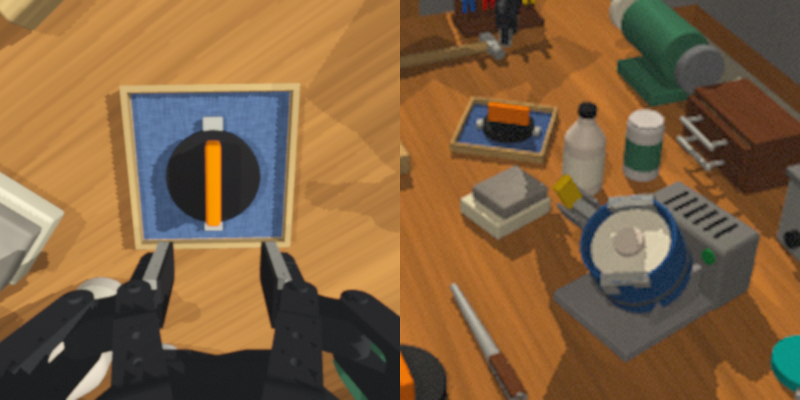

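The cover lies flat in the tray, grip up, at (213,180) and centred. The catch is out at (570,195), and the other things are where they were.

```bash
python3 -m inch '[[[0,0,0,0,0,0],[0,0,0,0,0,0],[0,0,0,0,0,0],[0,0,0,0,0,0]]]' | head -1; python3 -c "
from rig import r
print(r.sign_off())"
```

```text
clock: 19.33
the job is handed in; nothing more can be done
None
```

The job is handed in at 19.3 s: I pulled the catch out to its stop, took the cover off, and laid it flat, grip up, in the middle of the blue-lined tray; nothing else looked disturbed in the last pictures.

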